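# Free the locked serving shelf and lay it with board and mug

## Robot

A 6-joint arm with a two-finger parallel gripper is mounted at the origin on the work surface. World frame = base frame: x ahead of the robot, y to its left, z up, the work surface at z = 0. Lengths are in m, angles in rad, forces in N, time in s.
With the tool pointing down it reaches from about 0.3 to 0.775 m from the base axis. Payload 14.6 kg.
Tool frame: the origin (TCP) lies at the very end of the fingers, on their centre line; the grasp point (between the pads) lies 19 mm behind it; z points along the fingers, y is the line along which they close (so a half turn about z gives the same grasp; the last joint's range is limited). The gripper opens to 94 mm and grips with 3 to 60 N. Pads are 16 mm wide; open, the fingers measure 119 mm over their backs; the gripper's body (75 mm by 177 mm) begins 78 mm behind the grasp point.
Start: joints at [1.192, 0.3, 1.521, -0, 1.321, -0.067], TCP at [0.169, 0.523, 0.205] pointing down, gripper open.
Joint ranges: [-3.03, 3.03], [-0.79, 2.21], [0.23, 2.52], [-1.04, 4.18], [0, 3.07], [-2.55, 2.55]. Speed limits (rad/s): [2.22, 2.22, 2.57, 3.14, 3.14, 3.14].

## Interface

Orientations are given as a unit quaternion [x, y, z, w].
In Python, from workcell import telemetry, vision, ctrl gives the robot as it stands.
- The arm moves only by the tool jog_arm, never from a script. Its arguments are lists of equal length, an entry for each row: "jaw": the opening, from 0 (shut) to 1 (fully open); "translation": the shift along the tool's x, y, z scaled (see below), a list of three; "spin": the turn about the tool's z scaled (see below). In form: {"jaw": [jaw, ...], "translation": [[x, y, z], ...], "spin": [spin, ...]}. A call has 1 to 12 rows; each row shifts and turns the commanded pose from where the row before left it, along the tool's axes as they then stand; what a row does not reach is not made up. The controller multiplies each number of a shift by 60 mm and each number of a turn by 0.12 rad. A row lasts 1/8 s, in which the tool goes at most 62.5 mm and 10.7 degrees, less where a joint would pass 70% of its speed; a pose out of reach is approached as far as the arm can. A call with a number of a shift or a turn outside -1 to 1 is refused whole. A call with a gripper value outside its range is refused whole. The fingers move at their own pace and stop on an object; the grip force is fixed at half the most. Time passes only in rows, so rows that do not move let the fingers close. It gives the time, the measured TCP pose, the force, the opening and the grip force at its end, in the units of the state.
- telemetry.observe(): the state, without advancing time (a new reading comes with each control period).
- vision.get_image(name): name is "side" or "top" or "wrist"; returns the picture (400x640x3 uint8, red, green, blue); there is no depth.
- vision.camera_params(name): a dict with "fov_y" (degrees; the focal length in pixels is half the picture's height over the tangent of half this angle, whatever the lens; pixels are square), "cx", "cy" (the principal point, pixels), "world_to_cam" (4x4, takes a point from world to camera coordinates). Camera axes: x right, y down, z forward; pixel columns grow to the right and rows downward; lengths in m; the calibration is good to about 2 mm. A picture is of the moment at which its call begins: read the wrist's pose just before it. camera_params takes no time and is no camera call; for the wrist camera it gives the pose at the moment of the call.
- ctrl.sign_off(): hands the job in; it is judged then, once.
The state is a dict: "time": time; "qpos": joint angles; "dq": joint speeds; "joint_efforts": joint torques, N m; "eef_pos": TCP position; "eef_rot": TCP orientation; "force": force on the tool from outside, world axes, zero at the start; "torque": the same for the moment, N m; "gripper_width": finger opening in m; "finger_force": force on a finger pad.
Only numpy, scipy, OpenCV 4.12 (cv2) and the standard library are available. Lean on these libraries where they do the work, as an engineer would, in place of code of your own. Each camera call takes 0.05 s, during which the arm holds its last target. There are 200 camera calls.

## Task

Get the serving place ready: slide the lock on top of the warming unit clear, whichever way it will go (one way it soon comes up against a stop, and that does not show from outside), and pull the serving shelf all the way out. Then lay the wooden board flat in the middle of the pulled-out shelf and stand the mug upright in the centre of the board. Leave the jar, the mill, the beaker and the tin where they are.

Things in the scene. Friction and masses are not known exactly. Their poses are not given: they have to be found in the camera images.
- unit: White low warming unit, fixed to the table, 340 mm wide (y) x 290 mm deep (x) x 75 mm high. Origin on the table under the middle of its front face; its x axis points into the unit, away from the robot side, y to the left, z up. The shelf is in its front; the lock is on its flat top near the front edge. A pile of white bowls stands fixed on the back part of its top.
- lock (a joint): Lock slide position along the unit's y (m), + is the unit's left (+y). It starts within 4 mm of 0 (locked) and stays where left; sliding takes about 3 N. It can travel to either -0.034 or +0.034, but a stop hidden inside blocks one of the two ways after about 9 mm from 0 (a different side from time to time, invisible from outside). The shelf is free once the lock is more than 20 mm from 0, best at its end stop, 34 mm.
- lock_knob (a point): Centre of the black lock knob, an upright block 22 (x) x 24 (y) x 32 mm high standing above the unit's top in a slot that runs along y: knob from 77 to 109 mm above the table. 40 mm behind the front face. Axes as the unit.
- shelf (a joint): How far the shelf is pulled out (m): 0 shut, 0.130 fully out at its end stop, towards the robot (the unit's -x). Sliding takes about 3 N; it stays where left. While locked it gives only about 2 mm and then holds fast.
- shelf_grip (a point): Centre of the part of the shelf's black upright pull block that fingers can take, 70 mm above the table. The block is 18 (x) x 30 (y) mm, from 27 to 85 mm above the table, its centre 32 mm in front of the unit's front face when shut. It moves with the shelf. Axes as the unit.
- shelf_mid (a point): Middle of the bare shelf area, on the shelf's top surface, 40 mm above the table. It moves with the shelf; with the shelf fully out it is 65 mm in front of the unit's front face and the flat steel area around it is 130 (x) x 220 (y) mm, without anything standing on it; its front panel rises only 2 mm above it. Axes as the unit.
- board_mid (a point): Centre (half-way up) of the plain loose wooden board, 110 mm (its x) x 64 mm (its y) x 18 mm thick, lying flat on the table, 0.12 kg.
- mug_mid (a point): Centre (half-way up) of the white mug, upright, body 60 mm across and 90 mm high, open at the top, loop handle on its +y side reaching about 30 mm out; about 0.25 kg. z points up out of its mouth.
- jar: Green glass jar with steel cap, 66 mm across, 110 mm high; a bystander. Origin under its centre.
- mill: Dark wooden pepper mill, 54 mm across, 155 mm high; a bystander. Origin under its centre.
- beaker: White cup without a handle, 72 mm across, 75 mm high; a bystander. Origin under its centre.
- tin: Closed round steel tin, 62 mm across, 70 mm high; a bystander. Origin under its centre.
Things that resemble listed ones, but are neither listed nor needed, are in the scene too. Of the things like the part that bears board_mid, leave any that is grey or pink; of the rest the larger one is meant.

How it is judged:
On the way, in this order (a step that is already met when the one before it is completed fails the run):
1. the lock is slid clear, more than 21 mm from its middle ((value of joint lock above 0.021 m or value of joint lock below -0.021 m)), for 0.1 s.
2. the shelf is pulled fully out (within 8 mm of its end) (value of joint shelf above 0.122 m), for 0.2 s.
3. the board lies flat on the pulled-out shelf, nothing holding it (z of board_mid in the frame of shelf_mid between 0.004 and 0.013 m and x of board_mid in the frame of shelf_mid between -0.03 and 0.03 m and y of board_mid in the frame of shelf_mid between -0.035 and 0.035 m and contact force between board and the fingers below 0.5 N), for 0.2 s.
4. the mug stands on the board, within 14 mm of its centre (horizontal distance between mug_mid and board_mid below 0.014 m and z of mug_mid in the frame of board_mid between 0.05 and 0.058 m and angle between mug_mid's own z axis and vertical below 0.1 rad), for 0.2 s.
At the end, for the whole second after the job is handed in: The shelf is within 8 mm of fully out; the board lies flat on it (within 0.06 rad), its centre within 30 mm (in and out) and 35 mm (sideways) of the middle of the bare shelf area; the mug stands upright (within 0.1 rad) on the board, its centre within 14 mm of the board's centre (all of step 4 and value of joint shelf above 0.122 m and z of board_mid in the frame of shelf_mid between 0.004 and 0.013 m and x of board_mid in the frame of shelf_mid between -0.03 and 0.03 m and y of board_mid in the frame of shelf_mid between -0.035 and 0.035 m and angle between board_mid's own z axis and vertical below 0.06 rad); the robot touches nothing.
It fails at once if a bystander (jar, mill, beaker, tin) is moved more than 30 mm (distance of any of jar, mill, beaker, tin from where it was at the start of the episode above 0.03 m).
It also fails if it takes over 72 s, if anything falls off the work surface, if the arm or the gripper's body presses on something with over 40 N, if the wrist force passes 120 N, or if a joint passes its speed limit or range.

## Working session

There is one attempt and no reset: what is moved stays moved. The work goes in short steps, Python scripts to look and compute and a tool call to move; the robot and the scene stay as the last step left them, time stands still between calls to the robot, and variables do not carry over. Pictures are saved under pics/ and viewed, at most 11 in all, crops included, and the job is handed in when it is done.

Besides the shell and the picture viewer there is one more tool, called as name(argument=value, ...), one argument or row to a line, values as JSON. jog_arm: Moves the arm, as the interface text tells. Its arguments: {"type":"object","properties":{"jaw":{"type":"array"},"translation":{"type":"array"},"spin":{"type":"array"}},"required":["jaw","translation","spin"]}

```bash
mkdir -p pics; cat > h.py <<'E'
import numpy as np, cv2
from workcell import telemetry, vision, ctrl
from scipy.spatial.transform import Rotation as R
def save(cam,name):
    im=vision.get_image(cam); cv2.imwrite('pics/'+name,cv2.cvtColor(im,cv2.COLOR_RGB2BGR)); return im
def ray(P,u,v):
    f=200/np.tan(np.radians(P['fov_y'])/2); T=np.array(P['world_to_cam'])
    d=T[:3,:3].T@np.array([(u-P['cx'])/f,(v-P['cy'])/f,1.]); return -T[:3,:3].T@T[:3,3], d
def at(P,u,v,z):
    c,d=ray(P,u,v); return (c+d*(z-c[2])/d[2]).round(4)
def proj(P,p):
    f=200/np.tan(np.radians(P['fov_y'])/2); T=np.array(P['world_to_cam']); q=T[:3,:3]@np.array(p)+T[:3,3]
    return (q[:2]/q[2]*f+[P['cx'],P['cy']]).round(1)
E
python3 - <<'E'
from h import *
save('top','t0.png'); save('side','s0.png')
for c in('top','side'): print(c,vision.camera_params(c))
s=telemetry.observe(); print(s); print(R.from_quat(s['eef_rot']).as_matrix().round(3))
E
```

```text
top {'fov_y': 49.43620158547019, 'cx': 323.2998218349848, 'cy': 195.7553563864542, 'world_to_cam': array([[ 0.01235943, -0.99989645,  0.00737108, -0.00792951],
       [-0.98285542, -0.01350434, -0.18388271,  0.47663927],
       [ 0.18396321, -0.00497202, -0.98292055,  1.25502743],
       [ 0.        ,  0.        ,  0.        ,  1.        ]])}
side {'fov_y': 53.85775529148185, 'cx': 318.7982528920358, 'cy': 199.7785573925194, 'world_to_cam': array([[ 0.89936747, -0.43703425,  0.01179929, -0.449199  ],
       [-0.2918245 , -0.62020083, -0.72814105,  0.20256428],
       [ 0.32554051,  0.65142305, -0.68532575,  1.13361724],
       [ 0.        ,  0.        ,  0.        ,  1.        ]])}
{'time': 0.1, 'qpos': array([ 1.19241793e+00,  3.00406686e-01,  1.52150450e+00,  8.81790465e-06,
        1.32070892e+00, -6.66004303e-02]), 'dq': array([-8.77844392e-04, -1.59906125e-03,  5.00714850e-05,  9.08001186e-04,
        1.02932468e-03,  2.14744294e-04]), 'joint_efforts': array([ 1.13548584e-03, -5.32641041e+01, -3.53286517e+01,  7.09671155e-02,
        2.34664581e-02, -6.15669683e-05]), 'eef_pos': array([0.16862811, 0.52326783, 0.20495406]), 'eef_rot': array([ 1.55259425e-01,  9.87873599e-01, -5.00122003e-04, -1.17524166e-04]), 'force': array([ 0.51005471,  0.28423336, -0.18699142]), 'torque': array([0.02251169, 0.01863745, 0.01494224]), 'finger_force': 0.0, 'gripper_width': 0.0939032736937949}
[[-0.952  0.307 -0.   ]
 [ 0.307  0.952 -0.001]
 [ 0.    -0.001 -1.   ]]
```

View pics/t0.png

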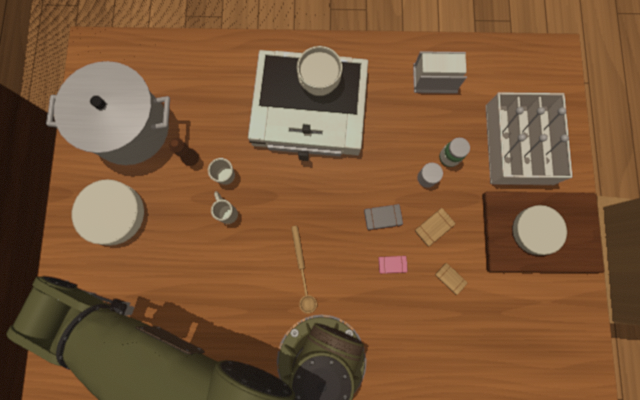

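View pics/s0.png

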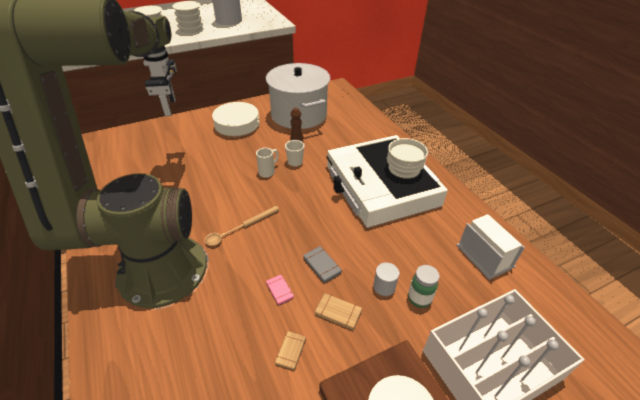

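The top view shows the board candidates: grey (384,217), pink (393,265), large wood (435,227) and small wood (451,279). For the mug there is one with a handle at (223,211) and a handleless beaker at (221,172). I choose the larger wooden board and the handled mug, and check both in one close crop.

```bash
python3 - <<'E'
from h import *
im=cv2.imread('pics/t0.png')
a=cv2.resize(im[40:165,240:380],None,fx=4,fy=4,interpolation=cv2.INTER_CUBIC)  #560x500... 
b=cv2.resize(im[200:250,410:465],None,fx=4,fy=4,interpolation=cv2.INTER_CUBIC)
c=cv2.resize(im[150:230,195:250],None,fx=4,fy=4,interpolation=cv2.INTER_CUBIC)
o=np.zeros((540,790,3),np.uint8); o[:500,:560]=a; o[:200,565:785]=b; o[205:525,565:785]=c
cv2.imwrite('pics/crop.png',o)
E
```

```text
(no output)
```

View pics/crop.png

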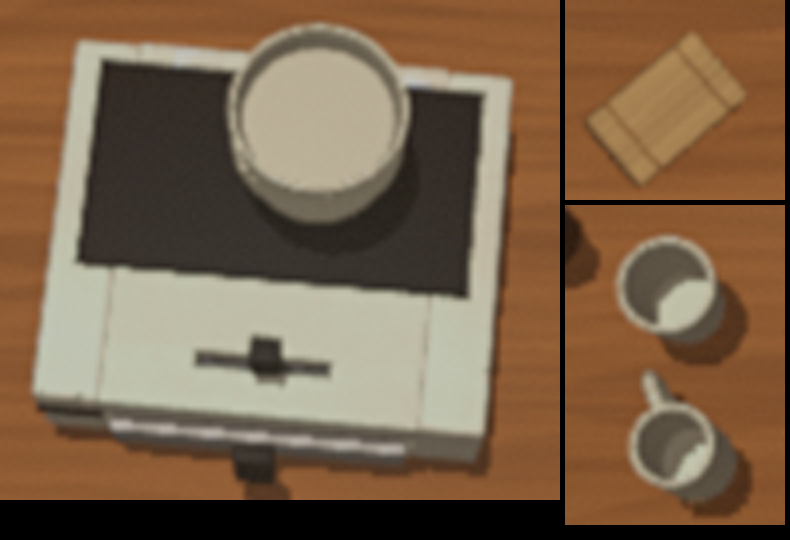

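```bash
python3 - <<'E'
from h import *
P=vision.camera_params('top')
f=lambda x,y,z:at(P,240+x/4-.4,40+y/4-.4,z)
BL,BR,FR,FL=[f(*p,.075)[:2] for p in((77,42),(512,78),(488,433),(34,395))]
print(BL,BR,FR,FL,np.linalg.norm(FL-FR),np.linalg.norm(BL-FL),np.linalg.norm(BR-FR))
y1=FL-FR; y2=BL-BR; x1=BL-FL+BR-FR
for v in(y1,y2): print('yaw from y',np.degrees(np.arctan2(-v[0],v[1])))
print('yaw x',np.degrees(np.arctan2(x1[1],x1[0])))
m=(BL+BR+FR+FL)/4; yaw=np.mean([np.arctan2(-y1[0]-y2[0],y1[1]+y2[1]),np.arctan2(x1[1],x1[0])])
X=np.array([np.cos(yaw),np.sin(yaw)]);Y=np.array([-X[1],X[0]]); O=m-X*.145
print('yaw',yaw,'O',O)
print('knob top',f(267,352,.109),'expect',O+.04*X,'slotmid',f(262,364,.075))
k=f(267,352,.109)[:2]; print('lock',(k-O)@Y,(k-O)@X)
print('pull top',f(254,462,.085), 'expect',O-.032*X)
b=[at(P,410+(x-565)/4-.4,200+y/4-.4,.018)[:2] for x,y in((692,32),(747,95),(642,186),(585,121))]
print('board',b,np.mean(b,0)); d=b[0]+b[1]-b[2]-b[3]; print(np.degrees(np.arctan2(d[1],d[0])),[np.linalg.norm(b[i]-b[i-1]) for i in range(4)])
g=lambda x,y,z:at(P,195+(x-565)/4-.4,150+(y-205)/4-.4,z)
print('mug',g(672,446,.09),'handle',g(652,378,.06),'beaker',g(667,286,.075))
P2=lambda u,v,z:at(P,u,v,z)
print('mill head',P2(175,145,.15),'jar',P2(459,148,.11),'tin',P2(431,172,.07),'bowl pile',P2(320,68,.15))
E
```

```text
[0.929  0.2046] [ 0.9042 -0.1337] [ 0.6178 -0.114 ] [0.6424 0.2253] 0.34019060833597387 0.2873465677539929 0.28707673190281374
yaw from y -4.14681481222636
yaw from y -4.192722817295464
yaw x -4.033028388263188
yaw -0.07158261976458596 O [0.62872134 0.05592062]
knob top [0.6666 0.0507 0.109 ] expect [0.6686189  0.05305976] slotmid [0.6691 0.0555 0.075 ]
lock -0.0024981092977099926 0.03815504480820488
pull top [0.5901 0.0595 0.085 ] expect [0.59680329 0.05820931]
board [array([ 0.4499, -0.3614]), array([ 0.4022, -0.4013]), array([ 0.3327, -0.3196]), array([ 0.3809, -0.2781])] [ 0.391425 -0.3401  ]
-49.990106043067335 [np.float64(0.10816602978754465), np.float64(0.062187619346619157), np.float64(0.10726201564393614), np.float64(0.06360416653018888)]
mug [0.4231 0.2897 0.09  ] handle [0.4781 0.3141 0.06  ] beaker [0.5444 0.3034 0.075 ]
mill head [0.5956 0.4153 0.15  ] jar [ 0.6108 -0.3935  0.11  ] tin [ 0.5479 -0.3201  0.07  ] bowl pile [0.834  0.0131 0.15  ]
```

jog_arm(
  jaw=[1,1,1,1,1,1,1,1,1,1,1,1],
  translation=[
    [0,0,0],
    [0,0,0],
    [-0.7,-0.55,0],
    [-0.7,-0.55,0],
    [-0.7,-0.55,0],
    [-0.7,-0.55,0],
    [-0.7,-0.55,0],
    [-0.7,-0.55,0],
    [-0.7,-0.55,0],
    [-0.7,-0.55,0],
    [-0.7,-0.55,0],
    [-0.7,-0.55,0],
  ],
  spin=[-1,-1,0,0,0,0,0,0,0,0,0,0],
)

```text
time: 1.6
eef_pos: [0.565, 0.1628, 0.2052]
eef_rot: [0.036, 0.999, -0.0, -0.0]
force: [-0.1, 0.6, -0.2]
gripper_width: 0.094
finger_force: 0.0
```

```bash
cat >> h.py <<'E'
def go(p,yaw_y=None):
    """units to reach TCP p; yaw_y = wanted world angle (rad) of tool y (mod pi): spin first, then shift"""
    s=telemetry.observe(); M=R.from_quat(s['eef_rot']).as_matrix(); a=np.arctan2(M[1,1],M[0,1]); sp=0
    if yaw_y is not None: sp=-((yaw_y-a+np.pi/2)%np.pi-np.pi/2)
    M=M@R.from_rotvec([0,0,sp]).as_matrix()
    print('spin',round(sp/.12,2),'shift',(M.T@(np.array(p)-s['eef_pos'])/.06).round(2),'pos',s['eef_pos'].round(4),'F',s['force'].round(1),'w',round(s['gripper_width'],4),'ff',round(s['finger_force'],1),'t',round(s['time'],2),'q6',s['qpos'][5].round(2))
UO=np.array([.6287,.0559]);UY=-.0716;UX=np.array([np.cos(UY),np.sin(UY)]);UYv=np.array([-UX[1],UX[0]])
def U(x,y,z): return np.r_[UO+x*UX+y*UYv,z]
E
python3 -c "
from h import *
go(U(.04,-.0025,.14),np.pi/2+UY)"
```

```text
spin -0.0 shift [-1.85 -1.74  1.09] pos [0.565  0.1628 0.2052] F [-0.1  0.6 -0.2] w 0.094 ff 0.0 t 1.6 q6 -1.28
```

jog_arm(
  jaw=[1,1,1,1,1,1,1],
  translation=[
    [-0.6,-0.6,0],
    [-0.6,-0.6,0],
    [-0.6,-0.54,0],
    [0,0,0.5],
    [0,0,0.5],
    [0,0,0],
    [0,0,0],
  ],
  spin=[0,0,0,0,0,0,0],
)

```text
time: 2.48
eef_pos: [0.6646, 0.0524, 0.1468]
eef_rot: [0.036, 0.999, 0.0, 0.001]
force: [0.7, 0.6, 0.6]
gripper_width: 0.0941
finger_force: 0.0
```

```bash
python3 -c "
from h import *
go(U(.04,-.0025,.083),np.pi/2+UY)
save('wrist','w1.png'); P=vision.camera_params('wrist')
print(proj(P,U(.04,-.0025,.109)),proj(P,U(-.032,0,.085)))"
```

```text
spin 0.0 shift [-0.06 -0.03  1.06] pos [0.6646 0.0524 0.1468] F [0.7 0.6 0.6] w 0.0941 ff 0.0 t 2.48 q6 -1.48
[318.6 222.4] [322.  125.2]
```

View pics/w1.png

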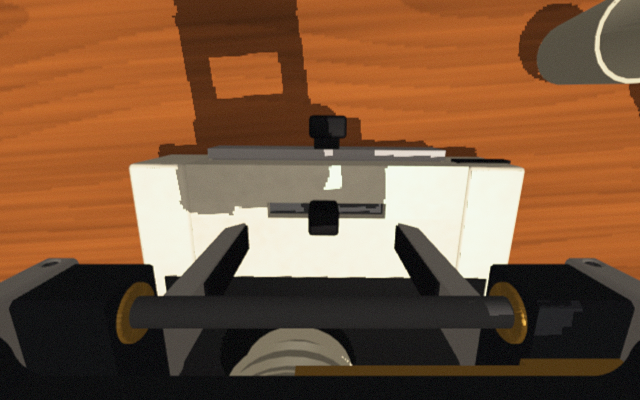

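The wrist picture shows the knob at (323,218), centred between the finger tips, and the pull block at (327,128), both as predicted. I go down and grip the knob.

jog_arm(
  jaw=[1,1,1,0,0,0,0,0,0,0,0,0],
  translation=[
    [-0.05,0,0.5],
    [0,0,0.55],
    [0,0,0],
    [0,0,0],
    [0,0,0],
    [0,0,0],
    [0,0,0],
    [0,0,0],
    [0,0,0],
    [0,0,0],
    [0,0,0],
    [0,0,0],
  ],
  spin=[0,0,0,0,0,0,0,0,0,0,0,0],
)

```text
time: 4.03
eef_pos: [0.6672, 0.0523, 0.0824]
eef_rot: [0.036, 0.999, 0.0, 0.0]
force: [1.0, 2.3, 0.7]
gripper_width: 0.0235
finger_force: 30.0
```

jog_arm(
  jaw=[0,0,0,0,0,0],
  translation=[
    [0,0.1,0],
    [0,0.1,0],
    [0,0.05,0],
    [0,0,0],
    [0,0,0],
    [0,0,0],
  ],
  spin=[0,0,0,0,0,0],
)

```text
time: 4.78
eef_pos: [0.6682, 0.0657, 0.0824]
eef_rot: [0.036, 0.999, -0.001, -0.0]
force: [-0.8, -11.7, -0.3]
gripper_width: 0.0237
finger_force: 30.0
```

```bash
python3 -c "
from h import *
go(U(.04,0,.083),np.pi/2+UY)"
```

```text
spin -0.01 shift [-0.02 -0.21 -0.01] pos [0.6682 0.0657 0.0824] F [ -0.8 -11.7  -0.3] w 0.0237 ff 30.0 t 4.78 q6 -1.45
```

The force of 11.7 N after 13 mm suggests the stop is this way, so I try the other.

jog_arm(
  jaw=[0,0,0,0,0,0,0,0],
  translation=[
    [0,-0.15,0],
    [0,-0.15,0],
    [0,-0.15,0],
    [0,-0.15,0],
    [0,0,0],
    [0,0,0],
    [0,0,0],
    [0,0,0],
  ],
  spin=[0,0,0,0,0,0,0,0],
)

```text
time: 5.78
eef_pos: [0.6656, 0.0312, 0.0824]
eef_rot: [0.036, 0.999, -0.0, -0.0]
force: [-3.7, -1.7, 0.8]
gripper_width: 0.0238
finger_force: 30.0
```

```bash
python3 -c "
from h import *
go(U(.04,-.034,.083),np.pi/2+UY)"
```

```text
spin -0.0 shift [-0.02 -0.2  -0.01] pos [0.6656 0.0312 0.0824] F [-3.7 -1.7  0.8] w 0.0238 ff 30.0 t 5.78 q6 -1.51
```

jog_arm(
  jaw=[0,0,0,0,0,0],
  translation=[
    [0,-0.1,0],
    [0,-0.1,0],
    [0,0,0],
    [0,0,0],
    [0,0,0],
    [0,0,0],
  ],
  spin=[0,0,0,0,0,0],
)

```text
time: 6.52
eef_pos: [0.6648, 0.0222, 0.0824]
eef_rot: [0.035, 0.999, 0.002, 0.0]
force: [-1.4, 19.7, -0.1]
gripper_width: 0.0238
finger_force: 30.0
```

```bash
python3 -c "
from h import *
go(U(.04,-.034,.083),np.pi/2+UY)"
```

```text
spin 0.01 shift [-0.03 -0.05 -0.01] pos [0.6648 0.0222 0.0824] F [-1.4 19.7 -0.1] w 0.0238 ff 30.0 t 6.53 q6 -1.53
```

```bash
sed -i 's/\[.6287,.0559\]/[.6287,.0587]/' h.py; python3 -c "
from h import *
go(U(-.032,0,.17),np.pi/2+UY)"
```

```text
spin 0.01 shift [ 1.18  0.57 -1.46] pos [0.6648 0.0222 0.0824] F [-1.4 19.7 -0.1] w 0.0238 ff 30.0 t 6.53 q6 -1.53
```

jog_arm(
  jaw=[0,1,1,1,1,1,1,1],
  translation=[
    [0,0.05,0],
    [0,0,0],
    [0,0,0],
    [0,0,0],
    [0,0,0],
    [0,0,-0.6],
    [0,0,-0.6],
    [0,0,0],
  ],
  spin=[0,0,0,0,0,0,0,0],
)

```text
time: 7.52
eef_pos: [0.6662, 0.0221, 0.1577]
eef_rot: [0.036, 0.999, 0.0, 0.003]
force: [-0.1, -0.7, 0.5]
gripper_width: 0.0906
finger_force: 0.0
```

```bash
python3 -c "
from h import *
go(U(-.032,0,.17),np.pi/2+UY)"
```

```text
spin -0.0 shift [ 1.2   0.56 -0.21] pos [0.6662 0.0221 0.1577] F [-0.1 -0.7  0.5] w 0.0906 ff 0.0 t 7.53 q6 -1.52
```

jog_arm(
  jaw=[1,1,1,1,1],
  translation=[
    [0.6,0.3,0],
    [0.6,0.28,0],
    [0,0,0],
    [0,0,0.5],
    [0,0,0],
  ],
  spin=[0,0,0,0,0],
)

```text
time: 8.15
eef_pos: [0.595, 0.0616, 0.1221]
eef_rot: [0.036, 0.999, -0.0, -0.002]
force: [0.4, 0.9, 1.0]
gripper_width: 0.0939
finger_force: 0.0
```

```bash
python3 -c "
from h import *
go(U(-.032,0,.052),np.pi/2+UY)
save('wrist','w2.png'); P=vision.camera_params('wrist')
print(proj(P,U(-.032,0,.085)),proj(P,U(-.041,0,.085)),proj(P,U(0,.17,.075)),proj(P,U(0,-.17,.075)))"
```

```text
spin -0.0 shift [-0.03 -0.01  1.17] pos [0.595  0.0616 0.1221] F [0.4 0.9 1. ] w 0.0939 ff 0.0 t 8.15 q6 -1.46
[320.1 219.1] [320.  207.8] [526.1 252.1] [114.3 251.8]
```

View pics/w2.png

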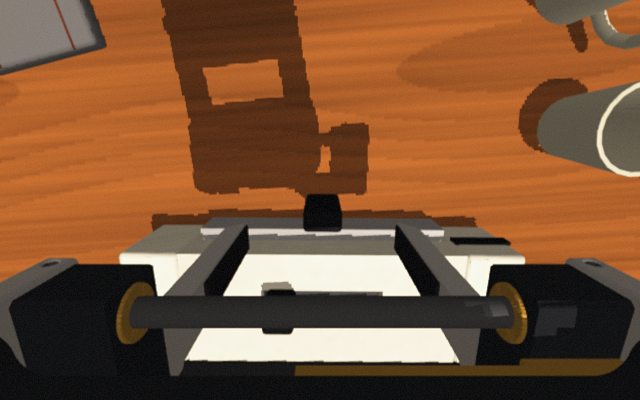

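The picture shows the pull block at columns 303–342, with its top's back edge at row 230 as predicted, so it is centred between the fingers. The lock knob stands to the side at (279,310). I go down and grip.

jog_arm(
  jaw=[1,1,1,0,0,0,0,0,0,0,0],
  translation=[
    [0,0,0.6],
    [0,0,0.56],
    [0,0,0],
    [0,0,0],
    [0,0,0],
    [0,0,0],
    [0,0,0],
    [0,0,0],
    [0,0,0],
    [0,0,0],
    [0,0,0],
  ],
  spin=[0,0,0,0,0,0,0,0,0,0,0],
)

```text
time: 9.57
eef_pos: [0.5957, 0.0622, 0.0548]
eef_rot: [0.036, 0.999, 0.0, -0.0]
force: [-0.9, 2.0, 0.2]
gripper_width: 0.0301
finger_force: 30.0
```

jog_arm(
  jaw=[0,0,0,0,0,0,0,0,0,0,0,0],
  translation=[
    [0.15,0,0],
    [0.2,0,0],
    [0.2,0,0],
    [0.2,0,0],
    [0.2,0,0],
    [0.2,0,0],
    [0.2,0,0],
    [0.2,0,0],
    [0.2,0,0],
    [0.2,0,0],
    [0.2,0,0],
    [0,0,0],
  ],
  spin=[0,0,0,0,0,0,0,0,0,0,0,0],
)

```text
time: 11.08
eef_pos: [0.4663, 0.0725, 0.0548]
eef_rot: [0.036, 0.999, 0.001, -0.0]
force: [-2.4, 14.0, -2.0]
gripper_width: 0.0301
finger_force: 30.0
```

```bash
python3 -c "
from h import *
go(U(-.162,0,.052),np.pi/2+UY)"
```

```text
spin -0.0 shift [-0.02 -0.04  0.05] pos [0.4663 0.0725 0.0548] F [-2.4 14.  -2. ] w 0.0301 ff 30.0 t 11.07 q6 -1.42
```

jog_arm(
  jaw=[0,0,0,0],
  translation=[
    [0.06,0.03,0],
    [0,0,0],
    [0,0,0],
    [0,0,0],
  ],
  spin=[0,0,0,0],
)

```text
time: 11.58
eef_pos: [0.4653, 0.0727, 0.055]
eef_rot: [0.036, 0.999, -0.0, 0.002]
force: [14.7, -4.5, -12.5]
gripper_width: 0.0297
finger_force: 30.0
```

```bash
sed -i 's/\[.6287,.0587\]/[.6287,.0592]/;s/UY=-.0716/UY=-.08/' h.py
```

jog_arm(
  jaw=[0,1,1,1,1,1,1,1,1],
  translation=[
    [-0.06,0,0],
    [0,0,0],
    [0,0,0],
    [0,0,0],
    [0,0,0],
    [0,0,-0.7],
    [0,0,-0.7],
    [0,0,-0.4],
    [0,0,0],
  ],
  spin=[0,0,0,0,0,0,0,0,0],
)

```text
time: 12.7
eef_pos: [0.4678, 0.0732, 0.1642]
eef_rot: [0.036, 0.999, 0.0, 0.002]
force: [-0.7, 0.3, -0.2]
gripper_width: 0.0938
finger_force: 0.0
```

```bash
python3 -c "
from h import *
go([.3914,-.3401,.12],np.radians(40))"
```

```text
spin 6.67 shift [-4.46 -5.41  0.73] pos [0.4678 0.0732 0.1642] F [-0.7  0.3 -0.2] w 0.0938 ff 0.0 t 12.7 q6 -1.42
```

jog_arm(
  jaw=[1,1,1,1,1,1,1,1,1,1,1,1],
  translation=[
    [0,0,0],
    [0,0,0],
    [0,0,0],
    [0,0,0],
    [0,0,0],
    [0,0,0],
    [0,0,0],
    [-0.5,-0.6,0],
    [-0.5,-0.6,0],
    [-0.5,-0.6,0],
    [-0.5,-0.6,0],
    [-0.5,-0.6,0],
  ],
  spin=[1,1,1,1,1,1,0.67,0,0,0,0,0],
)

```text
time: 14.2
eef_pos: [0.4249, -0.1588, 0.1615]
eef_rot: [0.422, 0.906, 0.0, -0.001]
force: [0.1, -0.1, 0.9]
gripper_width: 0.0941
finger_force: 0.0
```

jog_arm(
  jaw=[1,1,1,1,1,1],
  translation=[
    [-0.5,-0.6,0],
    [-0.5,-0.6,0.3],
    [-0.5,-0.6,0.3],
    [-0.46,-0.61,0.1],
    [0,0,0],
    [0,0,0],
  ],
  spin=[0,0,0,0,0,0],
)

```text
time: 14.95
eef_pos: [0.3905, -0.3399, 0.1198]
eef_rot: [0.423, 0.906, 0.0, -0.001]
force: [0.8, -0.2, -0.1]
gripper_width: 0.0938
finger_force: 0.0
```

```bash
python3 -c "
from h import *
go([.3914,-.3401,.02],np.radians(40))
save('wrist','w3.png'); P=vision.camera_params('wrist')
c=np.array([.3914,-.3401]);a=np.array([np.cos(np.radians(-50)),np.sin(np.radians(-50))]);b=np.array([-a[1],a[0]])
for i,j in((1,1),(1,-1),(-1,-1),(-1,1)): print(proj(P,np.r_[c+.055*i*a+.032*j*b,.018]))"
```

```text
spin 0.0 shift [-0.02  0.01  1.66] pos [ 0.3905 -0.3399  0.1198] F [ 0.8 -0.2 -0.1] w 0.0938 ff 0.0 t 14.95 q6 -1.49
[352.2 250.1]
[289.4 250. ]
[286.5 140.4]
[355.6 140.5]
```

View pics/w3.png

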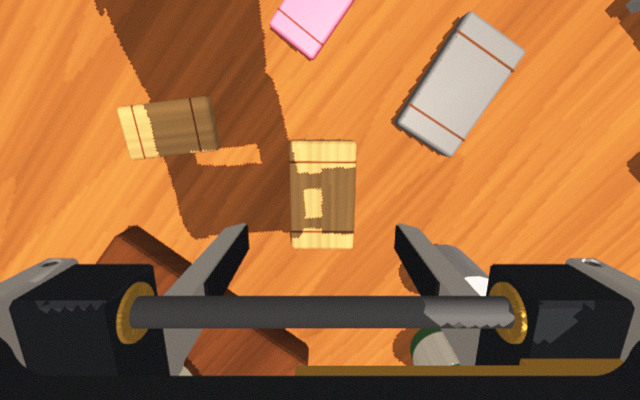

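The board sits at columns 291–355, rows 140–249, within 2 px of the prediction. The small wooden board at (168,127), the pink (312,20) and the grey (460,85) are clear of the fingers. I go down and grip.

jog_arm(
  jaw=[1,1,1,1,1,0,0,0,0,0,0,0],
  translation=[
    [0,0.03,0.6],
    [0,0,0.6],
    [0,0,0.5],
    [0,0,0.2],
    [0,0,0],
    [0,0,0],
    [0,0,0],
    [0,0,0],
    [0,0,0],
    [0,0,0],
    [0,0,-0.3],
    [0,0,-0.5],
  ],
  spin=[0,0,0,0,0,0,0,0,0,0,0,0],
)

```text
time: 16.5
eef_pos: [0.3917, -0.3391, 0.0555]
eef_rot: [0.422, 0.906, 0.0, -0.001]
force: [0.4, -0.4, -1.3]
gripper_width: 0.0639
finger_force: 30.0
```

```bash
python3 -c "
from h import *
go(U(-.065,0,.20),UY)"
```

```text
spin 6.49 shift [ 6.93  2.32 -2.4 ] pos [ 0.3917 -0.3391  0.0555] F [ 0.4 -0.4 -1.3] w 0.0639 ff 30.0 t 16.5 q6 -1.48
```

jog_arm(
  jaw=[0,0,0,0,0,0,0,0,0,0,0],
  translation=[
    [0,0,-0.8],
    [0,0,-0.8],
    [0,0,-0.8],
    [0,0,0],
    [0,0,0],
    [0,0,0],
    [0,0,0],
    [0,0,0],
    [0,0,0],
    [0,0,0],
    [0,0,0],
  ],
  spin=[0,0,0,1,1,1,1,1,1,0.5,0],
)

```text
time: 17.88
eef_pos: [0.392, -0.3393, 0.1996]
eef_rot: [0.735, 0.678, 0.0, 0.0]
force: [-1.7, -0.6, -1.6]
gripper_width: 0.0635
finger_force: 30.0
```

jog_arm(
  jaw=[0,0,0,0,0,0,0,0,0,0,0,0],
  translation=[
    [0.7,0.23,0],
    [0.7,0.23,0],
    [0.7,0.23,0],
    [0.7,0.23,0],
    [0.7,0.23,0],
    [0.7,0.23,0],
    [0.7,0.23,0],
    [0.7,0.23,0],
    [0.7,0.23,0],
    [0.6,0.23,0],
    [0,0,0],
    [0,0,0],
  ],
  spin=[0,0,0,0,0,0,0,0,0,0,0,0],
)

```text
time: 19.38
eef_pos: [0.563, 0.0617, 0.199]
eef_rot: [0.735, 0.678, -0.0, -0.0]
force: [-0.7, -0.1, -2.7]
gripper_width: 0.0631
finger_force: 30.0
```

```bash
python3 -c "
from h import *
go(U(-.065,0,.049),UY); print(U(-.065,0,.04))
im=save('top','t2.png'); cv2.imwrite('pics/t2c.png',cv2.resize(cv2.imread('pics/t2.png')[40:220,200:440],None,fx=3,fy=3))"
```

```text
spin -0.0 shift [0.05 0.01 2.5 ] pos [0.563  0.0617 0.199 ] F [-0.7 -0.1 -2.7] w 0.0631 ff 30.0 t 19.38 q6 0.12
[0.56390789 0.06439446 0.04      ]
```

View pics/t2c.png

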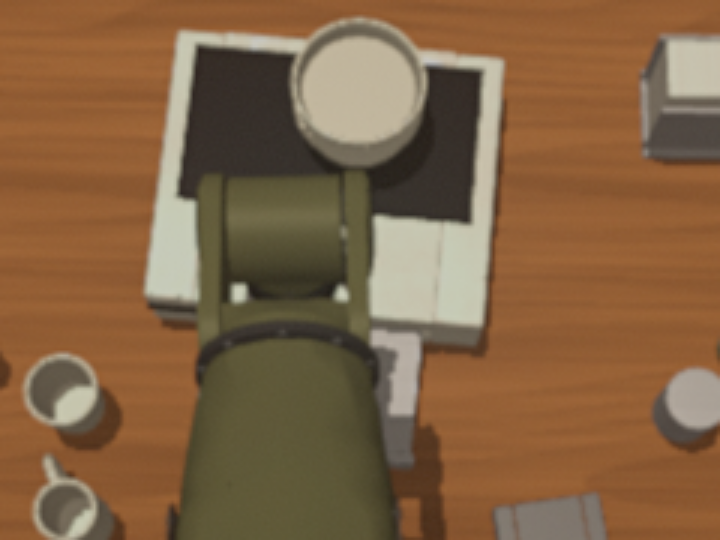

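The crop shows the shelf's right end pulled out at about (400,400); the arm hides the rest. I lower the board and open only partly.

jog_arm(
  jaw=[0,0,0,0,0,0,0,0,0,0],
  translation=[
    [0.05,0.01,0.5],
    [0,0,0.5],
    [0,0,0.5],
    [0,0,0.4],
    [0,0,0.3],
    [0,0,0.2],
    [0,0,0.05],
    [0,0,0.05],
    [0,0,0],
    [0,0,0],
  ],
  spin=[0,0,0,0,0,0,0,0,0,0],
)

```text
time: 20.68
eef_pos: [0.5643, 0.065, 0.0492]
eef_rot: [0.735, 0.678, 0.0, 0.0]
force: [0.5, -1.2, -0.9]
gripper_width: 0.0635
finger_force: 30.0
```

jog_arm(
  jaw=[0,0,0,0],
  translation=[
    [0,0,0.04],
    [0,0,0.02],
    [0,0,0],
    [0,0,0],
  ],
  spin=[0,0,0,0],
)

```text
time: 21.18
eef_pos: [0.5653, 0.0649, 0.0472]
eef_rot: [0.735, 0.678, 0.001, 0.001]
force: [-2.2, -1.6, 15.8]
gripper_width: 0.0638
finger_force: 30.0
```

Contact: 15.8 N upward. I release and go up.

jog_arm(
  jaw=[0.78,0.78,0.78,0.78,0.78,0.78,0.78,0.78,0.78],
  translation=[
    [0,0,0],
    [0,0,0],
    [0,0,0],
    [0,0,-0.2],
    [0,0,-0.6],
    [0,0,-0.8],
    [0,0,-0.8],
    [0,0,-0.4],
    [0,0,0],
  ],
  spin=[0,0,0,0,0,0,0,0,0],
)

```text
time: 22.3
eef_pos: [0.5648, 0.065, 0.2155]
eef_rot: [0.735, 0.678, 0.002, 0.001]
force: [0.3, 0.1, -0.3]
gripper_width: 0.0733
finger_force: 0.0
```

```bash
python3 -c "
from h import *
go(U(-.065,0,.049),UY)
save('wrist','w4.png'); P=vision.camera_params('wrist')
for i,j in((1,1),(1,-1),(-1,-1),(-1,1)): print(proj(P,U(-.065+.032*i,.055*j,.058)))
print(proj(P,U(-.162,0,.085)))
d=np.array([.4231,.2897]);print(np.degrees(np.arctan2(*(np.array([.4781,.3141])-d)[::-1])))"
```

```text
spin -0.01 shift [-0.01 -0.02  2.78] pos [0.5648 0.065  0.2155] F [ 0.3  0.1 -0.3] w 0.0733 ff 0.0 t 22.3 q6 0.13
[349.6 137.2]
[347.4 231.1]
[293.8 231.2]
[291.4 137.2]
[228.8 191.7]
23.923814812707402
```

View pics/w4.png

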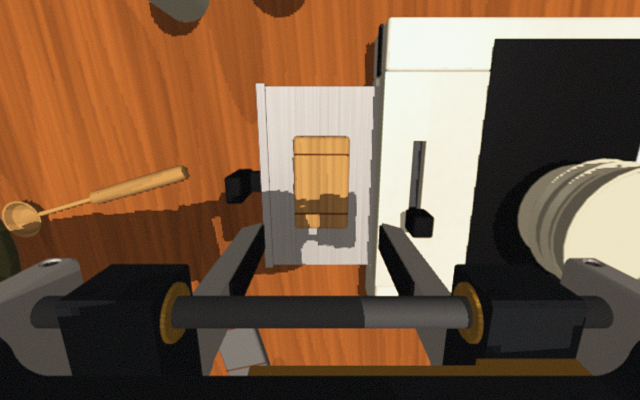

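The board lies flat at columns 294–350, rows 137–230, with its centre at (322,183). The shelf's centre is at about (319,176), so the board is where predicted. Next is the mug, gripped across its handle.

```bash
python3 -c "
from h import *
go([.4231,.2897,.18],np.radians(-66))"
```

```text
spin 8.92 shift [-0.62 -4.38  0.56] pos [0.5642 0.0649 0.2137] F [-0.2 -0.6 -1. ] w 0.0734 ff 0.0 t 22.35 q6 0.13
```

jog_arm(
  jaw=[1,1,1,1,1,1,1,1,1],
  translation=[
    [0,0,0],
    [0,0,0],
    [0,0,0],
    [0,0,0],
    [0,0,0],
    [0,0,0],
    [0,0,0],
    [0,0,0],
    [0,0,0],
  ],
  spin=[1,1,1,1,1,1,1,1,0.92],
)

```text
time: 23.48
eef_pos: [0.5636, 0.0649, 0.2116]
eef_rot: [0.979, 0.206, -0.001, -0.0]
force: [-0.9, -0.4, 0.1]
gripper_width: 0.0941
finger_force: 0.0
```

jog_arm(
  jaw=[1,1,1,1,1,1,1,1,1],
  translation=[
    [-0.1,-0.7,0],
    [-0.1,-0.7,0],
    [-0.1,-0.7,0],
    [-0.1,-0.7,0],
    [-0.1,-0.7,0.2],
    [-0.1,-0.7,0.2],
    [0,-0.2,0.1],
    [0,0,0],
    [0,0,0],
  ],
  spin=[0,0,0,0,0,0,0,0,0],
)

```text
time: 24.6
eef_pos: [0.4245, 0.2906, 0.1832]
eef_rot: [0.978, 0.208, -0.0, 0.0]
force: [-0.4, -0.3, 0.1]
gripper_width: 0.0939
finger_force: 0.0
```

```bash
python3 -c "
from h import *
go([.4231,.2897,.03],np.radians(-66))
save('wrist','w5.png'); P=vision.camera_params('wrist')
c=[.4231,.2897,.09]
print(proj(P,c),[proj(P,np.add(c,d)) for d in([.03,0,0],[-.03,0,0],[0,.03,0],[0,-.03,0])])"
```

```text
spin -0.01 shift [-0.03  0.    2.55] pos [0.4245 0.2906 0.1832] F [-0.4 -0.3  0.1] w 0.0939 ff 0.0 t 24.6 q6 1.68
[321.5 201.6] [array([334.8, 173. ]), array([308.9, 228.9]), array([292.2, 189. ]), array([350.2, 213.9])]
```

View pics/w5.png

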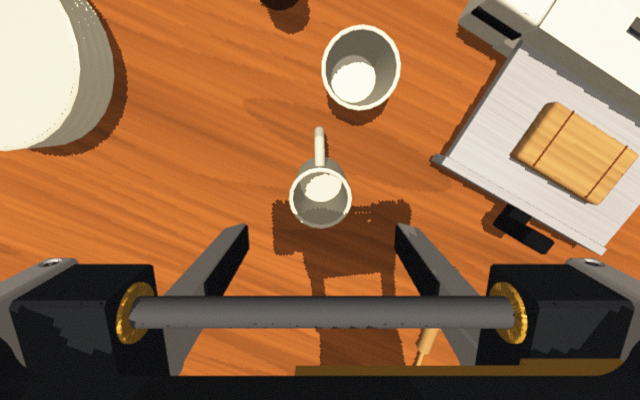

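The mug's rim is at columns 289–351, rows 167–228, with the handle straight up at (320,130), about 2 mm from the finger line. The beaker at (361,67) is clear. I go down and grip.

jog_arm(
  jaw=[1,1,1,1,1,1,0,0,0,0,0,0],
  translation=[
    [0.03,0,0.6],
    [0,0,0.6],
    [0,0,0.6],
    [0,0,0.5],
    [0,0,0.25],
    [0,0,0],
    [0,0,0],
    [0,0,0],
    [0,0,0],
    [0,0,0],
    [0,0,0],
    [0,0,0],
  ],
  spin=[0,0,0,0,0,0,0,0,0,0,0,0],
)

```text
time: 26.15
eef_pos: [0.4256, 0.2923, 0.0305]
eef_rot: [0.978, 0.208, 0.0, -0.0]
force: [-2.2, -0.2, 5.8]
gripper_width: 0.0586
finger_force: 29.9
```

jog_arm(
  jaw=[0,0,0,0,0,0,0],
  translation=[
    [0,0,-0.3],
    [0,0,-0.6],
    [0,0,-0.7],
    [0,0,-0.7],
    [0,0,-0.3],
    [0,0,0],
    [0,0,0],
  ],
  spin=[0,0,0,0,0,0,0],
)

```text
time: 27.02
eef_pos: [0.425, 0.2919, 0.1848]
eef_rot: [0.978, 0.208, -0.001, 0.0]
force: [0.5, -0.1, -3.2]
gripper_width: 0.0583
finger_force: 29.9
```

```bash
python3 -c "
from h import *
go([.565,.0645,.19],np.radians(-66))
P=vision.camera_params('wrist'); im=save('wrist','w6.png'); s=telemetry.observe()
print([proj(P,np.r_[s['eef_pos'][:2],s['eef_pos'][2]+.06])])"
```

```text
spin 0.0 shift [ 0.59  4.41 -0.09] pos [0.425  0.2919 0.1848] F [ 0.5 -0.1 -3.2] w 0.0583 ff 29.9 t 27.02 q6 1.68
[array([321.5, 289.7])]
```

View pics/w6.png

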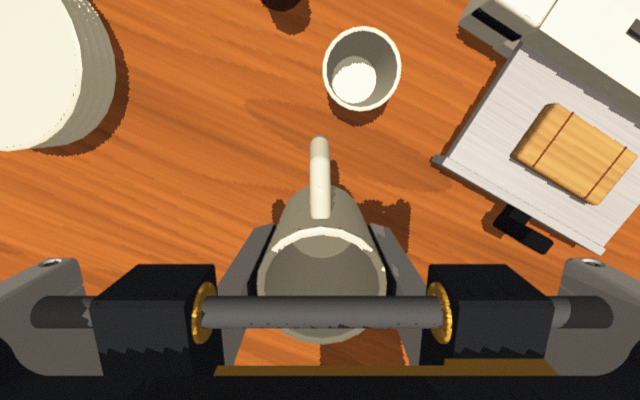

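jog_arm(
  jaw=[0,0,0,0,0,0,0,0,0,0,0],
  translation=[
    [0.08,0.63,0],
    [0.08,0.63,0],
    [0.08,0.63,0],
    [0.08,0.63,0],
    [0.08,0.63,0],
    [0.08,0.63,0],
    [0.08,0.63,0],
    [0,0,0],
    [0,0,0.5],
    [0,0,0],
    [0,0,0],
  ],
  spin=[0,0,0,0,0,0,0,0,0,0,0],
)

```text
time: 28.45
eef_pos: [0.5639, 0.0646, 0.1569]
eef_rot: [0.978, 0.208, 0.0, 0.0]
force: [0.2, -0.1, -2.2]
gripper_width: 0.0582
finger_force: 29.9
```

```bash
python3 -c "
from h import *
go([.563,.0637,.091],np.radians(-66))"
```

```text
spin 0.01 shift [-0.02  0.01  1.1 ] pos [0.5639 0.0646 0.1569] F [ 0.2 -0.1 -2.2] w 0.0582 ff 29.9 t 28.45 q6 1.2
```

jog_arm(
  jaw=[0,0,0,0,0,0,0],
  translation=[
    [-0.02,0,0.4],
    [0,0,0.4],
    [0,0,0.2],
    [0,0,0.1],
    [0,0,0.03],
    [0,0,0],
    [0,0,0],
  ],
  spin=[0,0,0,0,0,0,0],
)

```text
time: 29.32
eef_pos: [0.563, 0.0636, 0.089]
eef_rot: [0.978, 0.208, 0.0, 0.0]
force: [-0.3, 0.3, -3.2]
gripper_width: 0.0583
finger_force: 29.9
```

jog_arm(
  jaw=[0,0,0,0],
  translation=[
    [0,0,0.03],
    [0,0,0],
    [0,0,0],
    [0,0,0],
  ],
  spin=[0,0,0,0],
)

```text
time: 29.82
eef_pos: [0.5638, 0.0636, 0.0885]
eef_rot: [0.978, 0.208, 0.002, 0.0]
force: [-1.1, -0.6, 9.5]
gripper_width: 0.0583
finger_force: 29.9
```

The mug is in contact with the board. I release and go straight up, then check.

jog_arm(
  jaw=[1,1,1,1,1,1,1,1,1,1,1],
  translation=[
    [0,0,0],
    [0,0,0],
    [0,0,0],
    [0,0,0],
    [0,0,-0.3],
    [0,0,-0.6],
    [0,0,-0.6],
    [0,0,-0.6],
    [0,0,-0.4],
    [0,0,0],
    [0,0,0],
  ],
  spin=[0,0,0,0,0,0,0,0,0,0,0],
)

```text
time: 31.2
eef_pos: [0.5624, 0.0636, 0.2359]
eef_rot: [0.978, 0.208, -0.001, -0.0]
force: [0.0, -0.8, -0.1]
gripper_width: 0.0941
finger_force: 0.0
```

```bash
python3 -c "
from h import *
go([.565,.0645,.19])
P=vision.camera_params('wrist'); save('wrist','w7.png')
b=[.565,.0645]
print(proj(P,[*b,.148]),proj(P,[*b,.058]),[proj(P,np.r_[np.array(b)+.032*i*UX+.055*j*UYv,.058]) for i in(1,-1) for j in (1,-1)])"
```

```text
spin 0.0 shift [0.05 0.   0.77] pos [0.5624 0.0636 0.2359] F [ 0.  -0.8 -0.1] w 0.0941 ff 0.0 t 31.2 q6 1.2
[321.6 198.5] [321.5 179.5] [array([293.4, 133.7]), array([373.9, 178.1]), array([269.2, 180.9]), array([347.6, 221.9])]
```

View pics/w7.png

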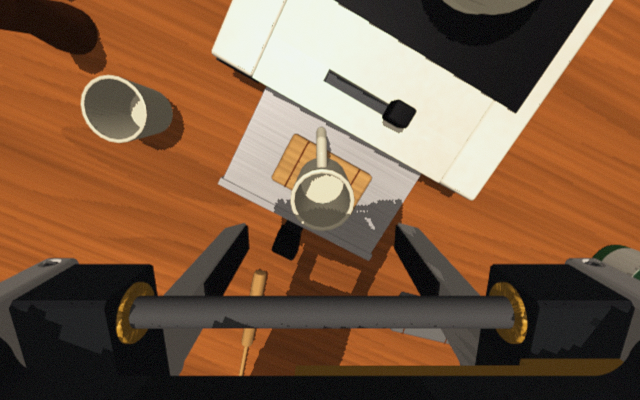

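The mug stands upright with its rim centred at (323,199), against (321.6,198.5) expected for the board's centre. The board corners at (297,134) and (372,177) are as expected, and the robot is clear.

```bash
python3 -c "
from h import *
print(ctrl.sign_off())"
```

```text
the job is handed in; nothing more can be done
None
```

I handed the job in at about 31 s: the lock is clear on the unit's right, the shelf is fully out, the board lies flat in the middle of it, and the mug stands upright within about 2 mm of the board's centre; no verdict came back.

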